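# Cull the stirring paddles in the fume hood

### The job

Sort the batch of white stirring paddles on the dark mat. Open the yellow waste tub until its lid stands about upright, lay every faulty paddle (snapped short, bent, or with a chipped blade) inside the tub and press its lid fully shut again; stand every sound paddle (straight, full length, whole blade) in the compartments of the beige holder with its blade up. Leave the jar, the dish and the green cap where they are.

Things in the scene. Friction and masses are not known exactly. Their poses are not given: they have to be found in the camera images.
- paddle_a: Sound white stirring paddle, 170 mm: straight 16 mm square shaft, then a whole flat rectangular blade 42 x 36 x 8 mm (mid-height of the shaft); 45 g; may be absent. Origin on the underside at half length (shaft x = -85 to +43 mm, centre line z = 8 mm; blade to +85; balance near the origin); x along the straight shaft towards the blade, z normal to the blade's flat.
- paddle_b: Sound white stirring paddle, 170 mm: straight 16 mm square shaft, then a whole flat rectangular blade 42 x 36 x 8 mm (mid-height of the shaft); 45 g; may be absent. Origin on the underside at half length (shaft x = -85 to +43 mm, centre line z = 8 mm; blade to +85; balance near the origin); x along the straight shaft towards the blade, z normal to the blade's flat.
- paddle_c: Sound white stirring paddle, 170 mm: straight 16 mm square shaft, then a whole flat rectangular blade 42 x 36 x 8 mm (mid-height of the shaft); 45 g; may be absent. Origin on the underside at half length (shaft x = -85 to +43 mm, centre line z = 8 mm; blade to +85; balance near the origin); x along the straight shaft towards the blade, z normal to the blade's flat.
- paddle_a_foot (a point): Centre of the bare shaft end (x = -85 mm, z = +8 mm) of paddle_a: the end that goes down into the holder.
- paddle_b_foot (a point): Centre of the bare shaft end (x = -85 mm, z = +8 mm) of paddle_b: the end that goes down into the holder.
- paddle_c_foot (a point): Centre of the bare shaft end (x = -85 mm, z = +8 mm) of paddle_c: the end that goes down into the holder.
- paddle_short: Reject: white paddle snapped short, 104 mm over all: 62 mm of 16 mm square shaft, then a 42 x 36 x 8 mm blade; 30 g; may be absent. Origin on the underside at half length (shaft x = -52 to +10 mm, blade to +52); x along the straight shaft towards the blade, z normal to the blade's flat.
- paddle_chipped: Reject: straight white paddle, 170 mm, but over half of the blade broken away: only a 15 mm wide strip on the -y side is left beyond a 9 mm stub; 42 g; may be absent. Origin on the underside at half length (16 mm square shaft x = -85 to +43 mm, blade to +85); x along the straight shaft towards the blade, z normal to the blade's flat.
- paddle_bent: Reject: full-length white paddle bent sideways by 35 degrees in the plane of the blade; 42 g; may be absent. Origin on the underside at the bend (16 mm square shaft x = -85 to 0; beyond it 43 mm of shaft and the 42 mm blade run along (0.81, 0.58, 0)); x along the straight shaft towards the blade, z normal to the blade's flat.
- tub: Yellow waste tub fixed to the bench, open box 220 (x) x 120 (y) x 70 mm high, walls and floor 5 mm, under an orange hinged lid. Origin: centre of its underside; x points from the knob end to the hinge end.
- tub_lid (a joint): Angle of the tub's lid (rad): 0 shut, 1.57 upright, 1.9 its stop. The hinge lies along the tub's y on its +x rim and is stiff, so the lid stays where it is left (about 2 N at the knob moves it).
- tub_lid_handle (a point): Grip point in the head of the lid's black knob: round head 28 mm wide, 16 mm high, centred 35 mm off the lid's outer face (12 mm neck below), 190 mm from the hinge line, midway across the lid; the knob turns with the lid. Lid 220 x 120 x 8 mm.
- tub_lid_hinge (a point): Middle of the lid's hinge line, at the lid's underside (70 mm above the bench); turns with the lid.
- holder: Beige holder fixed to the bench: open box 70 (x) x 166 (y) x 95 mm high, walls and floor 4 mm, two full-height dividers make three compartments, each 62 (x) x 50 (y) mm, 91 mm deep, centres at y = -54, 0, +54 mm (within 2 mm). A paddle in one leans on its rim by up to about 0.6 rad. Origin: centre of its underside.
- jar: Bystander: white jar with blue cap, 52 mm wide, 55 mm high. Origin: centre of its underside.
- dish: Bystander: small blue china dish, 70 mm wide, 22 mm high. Origin: centre of its underside.
- green_cap: Bystander: loose green plastic cap, 52 mm wide, 22 mm high. Origin: centre of its underside.
Things that resemble listed ones, but are neither listed nor needed, are in the scene too. What is shaped like the paddle_b but pink is not meant.

How it is judged:
On the way:
1. the waste tub's lid has been opened until about upright (beyond 1.15 rad) (value of joint tub_lid above 1.15 rad), for 0.2 s.
At the end, for the whole second after the job is handed in: Tub lid shut (below 0.08 rad); every faulty paddle lies inside the tub below its rim; every sound paddle stands in the holder blade up, shaft end inside it and under 45 mm above its underside, leaning less than 0.8 rad; all at rest (value of joint tub_lid below 0.08 rad and x of paddle_a_foot in the frame of holder between -0.036 and 0.036 m and y of paddle_a_foot in the frame of holder between -0.084 and 0.084 m and z of paddle_a_foot in the frame of holder between -0.005 and 0.045 m and angle between each of paddle_a, paddle_b, paddle_c's own x axis and vertical below 0.8 rad and linear speed of each of paddle_a, paddle_b, paddle_c, paddle_short, paddle_chipped, paddle_bent below 0.05 m/s and x of paddle_b_foot in the frame of holder between -0.036 and 0.036 m and y of paddle_b_foot in the frame of holder between -0.084 and 0.084 m and z of paddle_b_foot in the frame of holder between -0.005 and 0.045 m and x of paddle_c_foot in the frame of holder between -0.036 and 0.036 m and y of paddle_c_foot in the frame of holder between -0.084 and 0.084 m and z of paddle_c_foot in the frame of holder between -0.005 and 0.045 m and x of paddle_short in the frame of tub between -0.11 and 0.11 m and y of paddle_short in the frame of tub between -0.06 and 0.06 m and z of paddle_short in the frame of tub between -0.005 and 0.07 m and x of paddle_chipped in the frame of tub between -0.11 and 0.11 m and y of paddle_chipped in the frame of tub between -0.06 and 0.06 m and z of paddle_chipped in the frame of tub between -0.005 and 0.07 m and x of paddle_bent in the frame of tub between -0.11 and 0.11 m and y of paddle_bent in the frame of tub between -0.06 and 0.06 m and z of paddle_bent in the frame of tub between -0.005 and 0.07 m); the robot touches nothing.
It fails at once if the jar is disturbed (moved by more than 30 mm) (distance of jar from where it was at the start of the episode above 0.03 m).
It fails at once if the dish is disturbed (moved by more than 30 mm) (distance of dish from where it was at the start of the episode above 0.03 m).
It fails at once if the green cap is disturbed (moved by more than 30 mm) (distance of green_cap from where it was at the start of the episode above 0.03 m).
Of paddle_a, paddle_b, paddle_c only 2 to 3 are there at a start; the rules pass over those that are not, and their reading is None.
Of paddle_short, paddle_chipped, paddle_bent only 2 to 3 are there at a start; the rules pass over those that are not, and their reading is None.
At some moment in a run one of paddle_a, paddle_b, paddle_c, paddle_short, paddle_chipped, paddle_bent may be knocked a few centimetres aside while the robot is not near it.
Once in a run the grip may slacken for a moment while it holds something.
It also fails if it takes over 210 s, if anything falls off the work surface, if the arm or the gripper's body presses on something with over 40 N, if the wrist force passes 120 N, or if a joint passes its speed limit or range.

### The arm

A 6-joint arm with a two-finger parallel gripper is mounted at the origin on the work surface. World frame = base frame: x ahead of the robot, y to its left, z up, the work surface at z = 0. Lengths are in m, angles in rad, forces in N, time in s.
With the tool pointing down it reaches from about 0.2 to 0.875 m from the base axis. Payload 3.4 kg.
Tool frame: the origin (TCP) lies between the finger pads; the fingertips stand 25 mm ahead of it and the grasp point (between the pads) lies 6 mm ahead of it (r.nose_length is the z of the fingertips in the tool frame, in m); z points along the fingers, x is the direction in which the jaws open and shut, and the axes are right-handed (so a half turn about z gives the same grasp; the last joint's range is limited). The gripper opens to 94 mm and grips with 3 to 60 N. Pads are 16 mm wide; open, the fingers measure 119 mm over their backs; the gripper's body (75 mm by 177 mm) begins 78 mm behind the grasp point.
Start: joints at [1.072, 0.276, 1.505, -0, 1.361, -0.121], TCP at [0.212, 0.534, 0.23] pointing down, gripper open.
Joint ranges: [-2.89, 2.89], [-0.75, 2.08], [0.22, 2.7], [-1.18, 4.32], [0.11, 2.71], [-2.7, 2.7]. Speed limits (rad/s): [2.57, 2.57, 3.14, 3.14, 3.14, 3.14].

### API

Orientations are given as a unit quaternion [w, x, y, z].
In Python, from plant import r, gripper_to, inverse_kinematics, vision, models, telemetry gives the robot as it stands. Calls block until the motion is done:
- r.move_to(position, orientation): joint-space move of the TCP to a pose.
- r.move_l(position, rot=None, vel=0.15, guard=None): straight line of the TCP; rot=None keeps the orientation; vel is the mean speed in m/s. With guard (N) it stops when the force on the tool has changed by that much, and returns True; else False.
- r.movej(angles): joint-space move.
- gripper_to(opening, f_grip=None): finger opening in m; f_grip is the grip in N (None keeps the last); returns when the fingers have stopped.
- r.hold(seconds).
- inverse_kinematics(position, orientation): joint angles nearest the present ones, or None.
- vision.snapshot(name): name is "side" or "top" or "wrist"; returns the picture (480x640x3 uint8, red, green, blue); there is no depth.
- vision.get_calibration(name): a dict with "fx", "fy", "cx", "cy" (pixels), "position" and "orientation" of the camera in the world. Camera axes: x right, y down, z forward; pixel columns grow to the right and rows downward; lengths in m; the calibration is good to about 2 mm. A picture is of the moment at which its call begins: read the wrist's pose just before it. get_calibration takes no time and is no camera call; for the wrist camera it gives the pose at the moment of the call.
A pose or a line that the arm cannot do raises r.PlanningError and nothing moves.
- r.sign_off(): hands the job in, once; it reports no verdict.
Trained networks look in the newest picture that a camera, given by its name, has taken for a name from the list of things; names that differ only in an ending like _2 or _b are one class to them, and where a whole thing is asked for, a point or a joint stands for the part that bears it (a point fixed in the world has none). Each returns a list of dicts, best first, with "score" (0 to 1); they miss things now and then, are a little off and sometimes report something else, mostly with a low value. They report only what shows in the picture. A call takes as long as a camera call. They do not tell look-alikes from the thing itself.
- models.boxes_of(thing, camera): "at" ([x, y, z] in m, in world coordinates, good to about 4 mm: the middle of the surface that is visible of it).
- models.regions_of(thing, camera): "pixels" (480x640 bool, what is visible of it).
- models.mark_of(thing, camera): "at" ([x, y, z] in m, in world coordinates, good to about 4 mm: a listed point, or the origin of a listed thing).
Readings, each from a call of its own:
- telemetry.current_t(): time.
- telemetry.current_joints(): joint angles.
- telemetry.current_dq(): joint speeds.
- telemetry.current_joint_efforts(): joint torques, N m.
- telemetry.current_ee_pos(): TCP position.
- telemetry.current_tool_rot(): TCP orientation.
- telemetry.current_wrist_force(): force on the tool from outside, world axes, zero at the start.
- telemetry.current_torque(): the same for the moment, N m.
- telemetry.current_opening(): finger opening in m.
Only numpy, scipy, OpenCV 4.12 (cv2) and the standard library are available. Lean on these libraries where they do the work, as an engineer would, in place of code of your own. Each camera call takes 0.05 s, during which the arm holds its last target.

## Working session

There is one attempt and no reset: what is moved stays moved. The work goes in short steps, each a Python script; the robot and the scene stay as the last script left them, time stands still between calls to the robot, and variables do not carry over. Pictures are saved under pics/ and viewed, and the job is handed in when it is done.

```bash
ls; mkdir -p pics; python3 - <<'E'
from plant import r, vision, telemetry
import cv2
for n in ["top","side","wrist"]:
    im=vision.snapshot(n); cv2.imwrite(f"pics/{n}0.png",im[:,:,::-1]); print(n,vision.get_calibration(n))
print(telemetry.current_t(), r.nose_length)
E
```

```text
pics
top {'fx': 571.5935681679996, 'fy': 571.5935681679996, 'cx': 313.8928114477607, 'cy': 242.60353407532997, 'position': array([ 0.40067639, -0.08937339,  1.61323431]), 'orientation': array([-0.03496276,  0.70845235, -0.70439876,  0.02636763])}
side {'fx': 470.6766636581482, 'fy': 470.6766636581482, 'cx': 310.52717580632043, 'cy': 247.7598509783742, 'position': array([0.44147564, 0.81400685, 0.62754459]), 'orientation': array([ 0.01730563, -0.03150969,  0.87222802, -0.48777652])}
wrist {'fx': 334.622340062587, 'fy': 334.622340062587, 'cx': 327.55357647708365, 'cy': 240.3971050820256, 'position': array([0.14733696, 0.56009244, 0.38456899]), 'orientation': array([0.09939825, 0.82127676, 0.55779814, 0.0669754 ])}
0.15 0.025
```

View pics/top0.png

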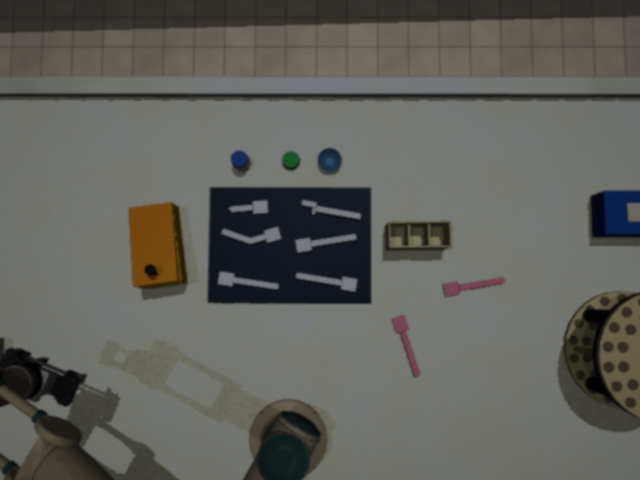

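View pics/side0.png

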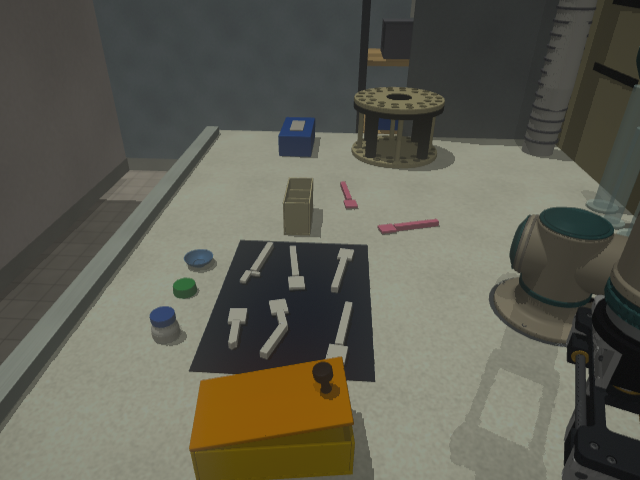

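Top view, the mat holds six white paddles:
- Short at (250,208)
- Chipped at (330,210)
- Bent at (252,236)
- Whole-looking at (325,242), (248,281) and (327,282)

The pink look-alikes are at (475,286) and (407,345), off the mat. I'll measure now and enlarge the picture to confirm.

```bash
cat > h.py <<'E'
from plant import r, gripper_to, inverse_kinematics, vision, models, telemetry
import numpy as np, cv2
from scipy.spatial.transform import Rotation as R
def rot(q): return R.from_quat(q,scalar_first=True)
def pix2w(cal,u,v,z):
    u=np.asarray(u,float);v=np.asarray(v,float)
    d=np.stack([(u-cal['cx'])/cal['fx'],(v-cal['cy'])/cal['fy'],np.ones_like(u)],-1)
    d=d@rot(cal['orientation']).as_matrix().T
    p=cal['position']; return p+d*((z-p[2])/d[...,2])[...,None]
def w2pix(cal,P):
    c=(np.asarray(P)-cal['position'])@rot(cal['orientation']).as_matrix()
    return np.stack([cal['fx']*c[...,0]/c[...,2]+cal['cx'],cal['fy']*c[...,1]/c[...,2]+cal['cy']],-1)
def save(name,im,scale=1):
    cv2.imwrite(f"pics/{name}.png",cv2.resize(im[:,:,::-1],None,fx=scale,fy=scale,interpolation=cv2.INTER_CUBIC))
def blobs(im,cal,z=0.016,minA=100):
    """white blobs, world contour -> list of (centroid, pts)"""
    hsv=cv2.cvtColor(im,cv2.COLOR_RGB2HSV)
    return hsv
def down(yaw):  # tool pointing down with jaw axis (tool x) along world yaw
    return (R.from_euler('z',yaw)*R.from_euler('x',np.pi)).as_quat(scalar_first=True)
E
python3 - <<'E'
from h import *
im=vision.snapshot("top"); cal=vision.get_calibration("top")
save("topcrop",im[180:310,200:380],4)
for t in ["paddle_a","paddle_short","paddle_chipped","paddle_bent","tub","tub_lid_handle","tub_lid_hinge","holder","jar","dish","green_cap","paddle_a_foot"]:
    for d in models.mark_of(t,"top")[:7]: print(t,round(d['score'],2),np.round(d['at'],3), np.round(w2pix(cal,d['at'])))
print(telemetry.current_t())
sub=im[188:303,210:371]; g=cv2.cvtColor(sub,cv2.COLOR_RGB2GRAY)
_,m=cv2.threshold(g,0,255,cv2.THRESH_OTSU)
n,l,s,c=cv2.connectedComponentsWithStats(m)
for i in range(1,n):
    if s[i,4]<60: continue
    v,u=np.where(l==i); P=pix2w(cal,u+210,v+188,0.014)[:,:2]
    ct=P.mean(0); w,V=np.linalg.eigh(np.cov((P-ct).T)); a=V[:,1]; pr=(P-ct)@a; q=(P-ct)@V[:,0]
    print(np.round([u.mean()+210,v.mean()+188]),s[i,4],ct.round(3),"ang",round(np.degrees(np.arctan2(a[1],a[0])),1),"mid",(ct+a*(pr.max()+pr.min())/2).round(3),"L",round(np.ptp(pr),3),"W",round(np.ptp(q),3),"skew",round((pr**3).mean()*1e6,1))
E
```

```text
paddle_a 0.92 [0.431 0.11  0.004] [250. 281.]
paddle_a 0.75 [ 0.256 -0.326  0.001] [406. 345.]
paddle_a 0.67 [ 0.425 -0.51  -0.005] [470. 285.]
paddle_a 0.6 [ 0.436 -0.103  0.004] [326. 280.]
paddle_a 0.58 [ 0.543 -0.099  0.001] [324. 242.]
paddle_a 0.53 [ 0.774 -0.114  0.001] [330. 162.]
paddle_a 0.51 [ 0.452 -0.019  0.006] [296. 274.]
paddle_short 0.64 [ 0.638  0.113 -0.002] [250. 208.]
paddle_bent 0.65 [0.544 0.112 0.003] [250. 241.]
tub 0.94 [0.526 0.363 0.001] [162. 247.]
tub_lid_handle 0.93 [0.457 0.348 0.142] [151. 269.]
tub_lid_hinge 0.98 [0.639 0.38  0.07 ] [150. 204.]
holder 0.7 [ 0.556 -0.352  0.002] [414. 238.]
jar 0.7 [0.771 0.14  0.002] [241. 162.]
jar 0.42 [0.43  0.109 0.002] [250. 282.]
dish 0.93 [ 0.778 -0.112 -0.   ] [329. 161.]
green_cap 0.7 [ 0.777 -0.    -0.002] [290. 161.]
paddle_a_foot 0.8 [0.414 0.027 0.008] [279. 287.]
paddle_a_foot 0.48 [ 0.559 -0.353  0.004] [414. 237.]
0.8
[252. 207.] 344 [0.639 0.106] ang 94.8 mid [0.639 0.117] L 0.11 W 0.037 skew 14.1
[330. 210.] 395 [ 0.632 -0.115] ang 77.1 mid [ 0.632 -0.116] L 0.171 W 0.033 skew -10.3
[255. 236.] 481 [0.559 0.096] ang 90.4 mid [0.559 0.109] L 0.167 W 0.045 skew 41.6
[321. 242.] 488 [ 0.542 -0.089] ang 99.3 mid [ 0.545 -0.103] L 0.172 W 0.037 skew -48.8
[243. 281.] 482 [0.431 0.128] ang 81.9 mid [0.429 0.114] L 0.171 W 0.037 skew -50.2
[331. 281.] 490 [ 0.433 -0.118] ang 80.9 mid [ 0.435 -0.104] L 0.172 W 0.037 skew 49.5
```

```bash
python3 - <<'E'
from h import *
# tub/holder edge axes in top
im=vision.snapshot("top"); cal=vision.get_calibration("top")
save("tubcrop",im[190:300,110:210],5); save("holdcrop",im[205:265,375:465],7)
E
```

```text
(no output)
```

View pics/topcrop.png

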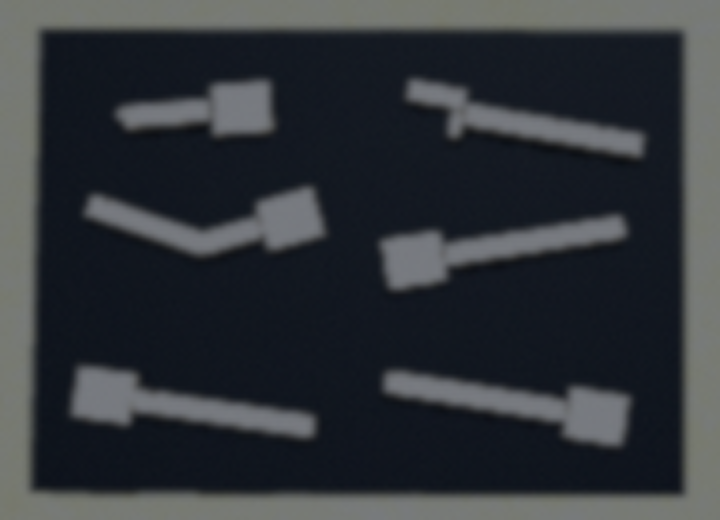

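View pics/holdcrop.png

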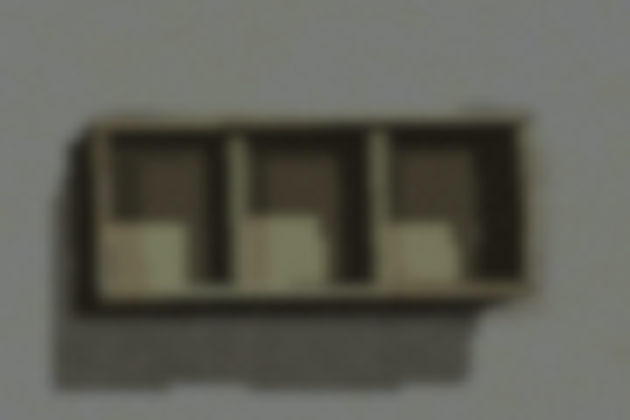

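View pics/tubcrop.png

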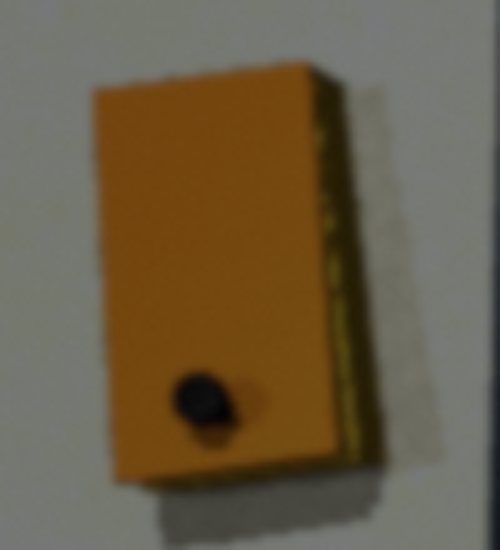

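Enlarged, the six on the mat read clearly. The 170 mm ones with whole blades are at (325,242), (248,281) and (327,282). The rejects are short, chipped (notched strip) and bent. The lid is slightly ajar (the knob reads z 0.142, so about 0.15 rad). Next I'll get the tub and holder axes and plan feasibility.

```bash
python3 - <<'E'
from h import *
cal=vision.get_calibration("top")
H=pix2w(cal,375+np.array([92,530,530,98])/7-.0,205+np.array([120,117,294,300])/7,0.095)
print("holder",H.round(3),"c",H.mean(0).round(3), "ydir",np.degrees(np.arctan2(*(H[0]+H[3]-H[1]-H[2])[[1,0]])))
T=pix2w(cal,110+np.array([95,310])/5,190+np.array([92,66])/5,0.078)
T2=pix2w(cal,110+np.array([335,118])/5,190+np.array([455,480])/5,0.11)
print("tub",T.round(3),T2.round(3)); d=T.mean(0)-T2.mean(0); print("yaw",np.degrees(np.arctan2(d[1],d[0])),"yaw2",np.degrees(np.arctan2(*(T[0]-T[1])[[1,0]]))-90)
q=telemetry.current_tool_rot(); p=telemetry.current_ee_pos(); w=vision.get_calibration("wrist")
print("cam in tool",rot(q).inv().apply(w['position']-p).round(3), "camz in tool",rot(q).inv().apply(rot(w['orientation']).apply([0,0,1])).round(2), "tool x",rot(q).apply([1,0,0]).round(2))
# tub outline lower: jar etc
E
```

```text
holder [[ 0.589 -0.268  0.095]
 [ 0.591 -0.435  0.095]
 [ 0.523 -0.434  0.095]
 [ 0.52  -0.27   0.095]] c [ 0.555 -0.352  0.095] ydir 90.8854245579872
tub [[0.625 0.433 0.078]
 [0.64  0.316 0.078]] [[0.428 0.289 0.11 ]
 [0.414 0.403 0.11 ]]
yaw 7.760072745514752 yaw2 7.212526553098272
cam in tool [ 0.    -0.07  -0.155] camz in tool [0.   0.24 0.97] tool x [0.37 0.93 0.  ]
```

```bash
python3 - <<'E'
from h import *
for n in ["top","side"]:
  vision.snapshot(n)
  for t in ["tub","tub_lid_handle","tub_lid_hinge","holder"]:
    for d in models.mark_of(t,n)[:1]: print(n,t,round(d['score'],2),np.round(d['at'],3))
# holder tool: tool z = horizontal azimuth az tilted down by a, jaw axis horizontal
def tq(az,a,flip):
    z=np.array([np.cos(az)*np.cos(a),np.sin(az)*np.cos(a),-np.sin(a)])
    x=np.array([-np.sin(az),np.cos(az),0])*(1 if flip else -1)
    y=np.cross(z,x); return R.from_matrix(np.stack([x,y,z],1)).as_quat(scalar_first=True)
for a in (0.2,0.35,0.5):
  for azd in (0,-15,-30):
    for f in (0,1):
      for y in (-.3,-.35,-.41):
        q=inverse_kinematics([.55,y,.135],tq(np.radians(azd),a,f)); print(a,azd,f,y,None if q is None else np.round(q,2))
print(telemetry.current_t())
E
```

```text
top tub 0.7 [0.527 0.361 0.001]
top tub_lid_handle 0.86 [0.457 0.351 0.141]
top tub_lid_hinge 0.97 [0.634 0.378 0.066]
top holder 0.61 [ 0.56  -0.354  0.002]
side tub 0.82 [0.528 0.361 0.   ]
side tub_lid_handle 0.85 [0.459 0.351 0.14 ]
side tub_lid_hinge 0.89 [0.637 0.377 0.072]
side holder 0.85 [ 0.561 -0.356  0.001]
0.2 0 0 -0.3 [-1.2   0.67  2.43  1.93  1.35 -1.53]
0.2 0 0 -0.35 [-1.24  0.66  2.32  1.86  1.32 -1.42]
0.2 0 0 -0.41 [-1.29  0.67  2.2   1.79  1.3  -1.3 ]
0.2 0 1 -0.3 [-1.2   0.67  2.43  1.93  1.35  1.61]
0.2 0 1 -0.35 [-1.24  0.66  2.32  1.86  1.32  1.72]
0.2 0 1 -0.41 [-1.29  0.67  2.2   1.79  1.3   1.84]
0.2 -15 0 -0.3 [-1.03  0.71  2.6   2.39  1.49 -1.69]
0.2 -15 0 -0.35 [-1.11  0.68  2.5   2.3   1.39 -1.6 ]
0.2 -15 0 -0.41 [-1.18  0.66  2.38  2.2   1.31 -1.49]
0.2 -15 1 -0.3 [-1.03  0.71  2.6   2.39  1.49  1.45]
0.2 -15 1 -0.35 [-1.11  0.68  2.5   2.3   1.39  1.54]
0.2 -15 1 -0.41 [-1.18  0.66  2.38  2.2   1.31  1.65]
0.2 -30 0 -0.3 [-0.73  0.75  2.66  2.94  1.63 -1.62]
0.2 -30 0 -0.35 [-0.86  0.71  2.59  2.81  1.52 -1.62]
0.2 -30 0 -0.41 [-0.98  0.68  2.48  2.69
[... 1405 characters left out ...]
0.5 0 1 -0.41 [-1.21  0.47  2.1   1.57  0.96  2.24]
0.5 -15 0 -0.3 [-0.95  0.36  2.42  2.26  0.81 -1.26]
0.5 -15 0 -0.35 [-1.03  0.39  2.34  2.13  0.81 -1.17]
0.5 -15 0 -0.41 [-1.11  0.42  2.24  1.99  0.8  -1.07]
0.5 -15 1 -0.3 [-0.95  0.36  2.42  2.26  0.81  1.89]
0.5 -15 1 -0.35 [-1.03  0.39  2.34  2.13  0.81  1.97]
0.5 -15 1 -0.41 [-1.11  0.42  2.24  1.99  0.8   2.07]
0.5 -30 0 -0.3 [-0.7   0.35  2.46  2.91  0.74 -1.48]
0.5 -30 0 -0.35 [-0.82  0.37  2.4   2.74  0.72 -1.41]
0.5 -30 0 -0.41 [-0.93  0.39  2.32  2.56  0.69 -1.31]
0.5 -30 1 -0.3 [-0.7   0.35  2.46  2.91  0.74  1.66]
0.5 -30 1 -0.35 [-0.82  0.37  2.4   2.74  0.72  1.73]
0.5 -30 1 -0.41 [-0.93  0.39  2.32  2.56  0.69  1.83]
1.35
```

Geometry agrees across both cameras: tub yaw ≈ 8°, hinge (0.636,0.377,0.07), knob (0.457,0.351,0.141), holder (0.556,-0.353). Opening the lid first.

```bash
cat >> h.py <<'E'
TY=np.radians(8.0); TU=np.array([np.cos(TY),np.sin(TY),0]); HINGE=np.array([.636,.377,.070])
def knob(th): return HINGE+TU*(-.190*np.cos(th)+.043*np.sin(th))+np.array([0,0,.190*np.sin(th)+.043*np.cos(th)])
QK=down(np.radians(98)); KO=np.array([0,0,.008])
def tq(az,a,flip):
    z=np.array([np.cos(az)*np.cos(a),np.sin(az)*np.cos(a),-np.sin(a)])
    x=np.array([-np.sin(az),np.cos(az),0])*(1 if flip else -1)
    return R.from_matrix(np.stack([x,np.cross(z,x),z],1)).as_quat(scalar_first=True)
def st(): print("t",round(telemetry.current_t(),1),"p",np.round(telemetry.current_ee_pos(),3),"op",round(telemetry.current_opening(),4),"F",np.round(telemetry.current_wrist_force(),1))
E
python3 - <<'E'
from h import *
k=knob(0.15)
gripper_to(.06,15)
r.move_to(k+[0,0,.08],QK); st()
print(r.move_l(k+KO,vel=.1,guard=8)); st()
gripper_to(.0,15); st()
for th in np.linspace(.3,1.5,9):
    r.move_l(knob(th)+KO,vel=.12); st()
save("side1",vision.snapshot("side"))
E
```

```text
t 3.2 p [0.456 0.352 0.221] op 0.0599 F [-0.8  0.8  0.4]
False
t 4.1 p [0.457 0.352 0.149] op 0.0599 F [-0.2  0.5  1. ]
t 4.7 p [0.456 0.352 0.149] op 0.0275 F [-0.3  0.1  0.9]
t 5.1 p [0.469 0.354 0.175] op 0.0273 F [ 1.   1.  -0.3]
t 5.5 p [0.485 0.356 0.199] op 0.0276 F [ 1.   0.6 -1.4]
t 5.9 p [0.505 0.359 0.22 ] op 0.0279 F [ 1.8  1.1 -1.5]
t 6.3 p [0.526 0.362 0.239] op 0.0271 F [-1.1  1.4  1.8]
t 6.7 p [0.552 0.365 0.254] op 0.027 F [-1.2  1.1  3.6]
t 7.0 p [0.579 0.369 0.264] op 0.0272 F [-0.3  1.5  3.4]
t 7.4 p [0.608 0.373 0.271] op 0.0274 F [-0.5  1.9  2.8]
t 7.8 p [0.637 0.378 0.273] op 0.0275 F [1.3 3.2 2.4]
t 8.2 p [0.666 0.382 0.27 ] op 0.0275 F [1.6 3.4 3.3]
```

View pics/side1.png

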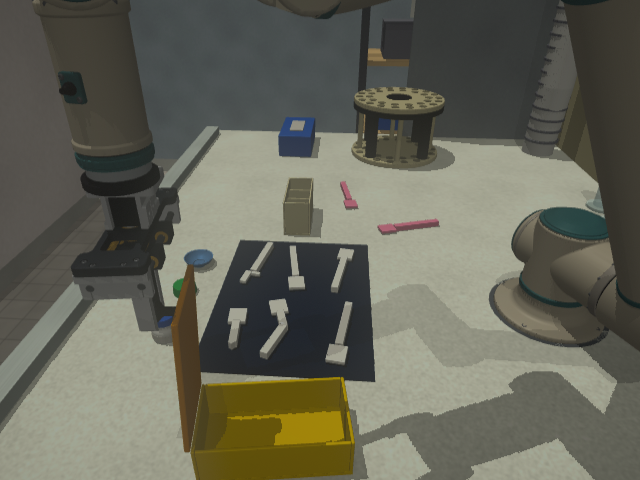

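Lid stands upright and the tub is empty; the paddles haven't moved. I'll write the pick and place helpers, then do the rejects.

```bash
cat >> h.py <<'E'
def locate(verbose=False):
    im=vision.snapshot("top"); cal=vision.get_calibration("top")
    u0,v0,u1,v1=205,183,376,308
    hsv=cv2.cvtColor(im,cv2.COLOR_RGB2HSV)[v0:v1,u0:u1]
    m=((hsv[...,2]>80)&(hsv[...,1]<60)).astype(np.uint8)
    n,l,s,c=cv2.connectedComponentsWithStats(m,connectivity=4); out=[]
    for i in range(1,n):
        if not 200<s[i,4]<700: continue
        v,u=np.where(l==i); P=pix2w(cal,u+u0,v+v0,0.014)[:,:2]
        ct=P.mean(0); w,V=np.linalg.eigh(np.cov((P-ct).T)); a=V[:,1]; pr=(P-ct)@a
        mid=ct+a*(pr.max()+pr.min())/2; L=np.ptp(pr)
        if (ct-mid)@a<0: a=-a          # a points to the heavy (blade) end
        q=(P-mid)@np.array([-a[1],a[0]]); pr=(P-mid)@a
        # shaft-only axis fit (non-blade part)
        sh=P[pr<L/2-.048]; c2=sh.mean(0); w2,V2=np.linalg.eigh(np.cov((sh-c2).T)); sa=V2[:,1]; sa=sa*np.sign(sa@a)
        d=dict(mid=mid,L=L,W=np.ptp(q),ang=np.arctan2(a[1],a[0]),sang=np.arctan2(sa[1],sa[0]),sc=c2,area=s[i,4],pix=(u.mean()+u0,v.mean()+v0),P=P)
        out.append(d)
        if verbose: print("pix",np.round(d['pix']),"A",d['area'],"mid",mid.round(3),"L",round(L,3),"W",round(d['W'],3),"ang",round(np.degrees(d['ang']),1),"shaft",round(np.degrees(d['sang']),1),c2.round(3))
    return im,out
def wrap(a): return (a+np.pi)%(2*np.pi)-np.pi
def pick(g,yaw,z=.028,op=.042,force=25):
    Q=down(yaw); g=np.array([g[0],g[1],0])
    gripper_to(op,force)
    r.move_to(g+[0,0,.13],Q)
    hit=r.move_l(g+[0,0,z],vel=.12,guard=8); st(); print("hit",hit)
    gripper_to(0,force)
    r.move_l(g+[0,0,.22],vel=.2); st()
    return telemetry.current_opening()
TUBC=np.array([.527,.361,0]); TV=np.array([-np.sin(TY),np.cos(TY),0])
def tubp(x,y,z): return TUBC+TU*x+TV*y+[0,0,z]
def tubplace(g,z,yaw):
    Q=down(yaw)
    r.move_to([.40,.20,.24],Q)
    r.move_l(np.array([g[0],g[1],.24]),vel=.25)
    r.move_l(np.array([g[0],g[1],z]),vel=.15,guard=8); st()
    gripper_to(.026)
    r.hold(.2)
    r.move_l(np.array([g[0],g[1],.24]),vel=.25); st()
E
python3 - <<'E'
from h import *
gripper_to(.06)
r.move_l(knob(1.5)+[0,0,.11],vel=.25)
r.move_to([.40,.30,.28],down(np.radians(98))); st()
im,b=locate(True); save("top2",im)
E
```

```text
t 10.6 p [0.401 0.3   0.28 ] op 0.06 F [0.2 1.1 0. ]
pix [252. 207.] A 317 mid [0.639 0.117] L 0.109 W 0.036 ang -85.1 shaft -85.0 [0.637 0.14 ]
pix [317. 222.] A 356 mid [ 0.598 -0.079] L 0.169 W 0.032 ang 83.7 shaft 86.5 [ 0.595 -0.103]
pix [255. 236.] A 456 mid [0.559 0.109] L 0.166 W 0.045 ang -89.4 shaft -101.6 [0.556 0.133]
pix [320. 242.] A 455 mid [ 0.545 -0.103] L 0.171 W 0.036 ang 99.4 shaft 99.5 [ 0.549 -0.126]
pix [243. 281.] A 444 mid [0.429 0.114] L 0.17 W 0.035 ang 81.8 shaft 81.8 [0.426 0.09 ]
pix [331. 281.] A 460 mid [ 0.436 -0.104] L 0.171 W 0.036 ang -99.1 shaft -99.1 [ 0.439 -0.08 ]
```

View pics/top2.png

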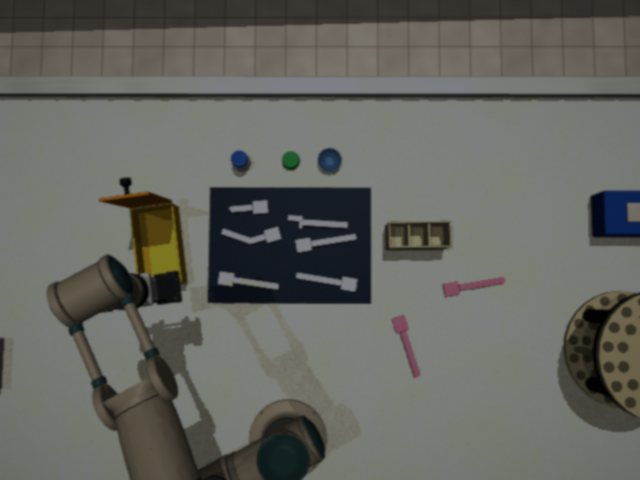

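Nearest to the lid, the chipped paddle has been knocked. It now sits at about (317,222); the rest are unchanged. Next: rejects into the tub, bent first.

```bash
cat >> h.py <<'E'
def rejplace(G,M,pickyaw,axis_ang,target_ang,Mt,z):
    d=wrap(target_ang-axis_ang); v=np.array(G)-np.array(M); c,s=np.cos(d),np.sin(d)
    g=Mt[:2]+np.array([c*v[0]-s*v[1],s*v[0]+c*v[1]])
    print("place g",g.round(3),"yaw",round(np.degrees(wrap(pickyaw+d)),1))
    tubplace(g,z,wrap(pickyaw+d))
E
python3 - <<'E'
from h import *
im,b=locate()
d=min(b,key=lambda d:np.hypot(*(d['mid']-[.559,.109])))
a=np.array([np.cos(d['ang']),np.sin(d['ang'])]); P=d['P']; pr=(P-d['mid'])@a
sh=P[pr<-.02]; c=sh.mean(0); V=np.linalg.eigh(np.cov((sh-c).T))[1][:,1]; V=V*np.sign(V@a); sa=np.arctan2(V[1],V[0])
G=c+V*.022; print("shaft",np.degrees(sa),c,G,"PCA",np.degrees(d['ang']))
y=wrap(sa+np.pi/2)
o=pick(G,y,op=.034)
print("open",o); save("w3",vision.snapshot("side"))
if o>.012: rejplace(G,d['mid'],y,d['ang'],TY,tubp(0,.022,0),.042)
save("side3",vision.snapshot("side"))
E
```

```text
shaft -109.35725428464218 [0.56159898 0.15945761] [0.55430692 0.13870127] PCA -89.36986275253105
t 13.7 p [0.553 0.139 0.027] op 0.0339 F [-1.3  1.   4.3]
hit True
t 15.2 p [0.553 0.139 0.219] op 0.0159 F [0.  0.2 0.2]
open 0.015867968633168562
place g [0.495 0.375] yaw 78.0
t 19.0 p [0.496 0.375 0.043] op 0.0157 F [ 1.1  0.4 -0.3]
t 20.6 p [0.495 0.374 0.239] op 0.0261 F [-0.3  0.3 -0.9]
```

View pics/side3.png

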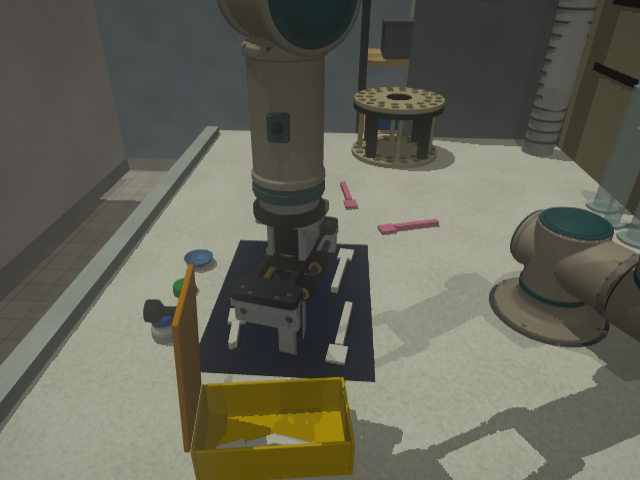

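The bent paddle lies in the tub, along the near wall in the side view at about (265,440). Chipped and short next.

```bash
python3 - <<'E'
from h import *
r.move_to([.40,.20,.28],down(np.radians(60)))
im,b=locate(True); save("top4",im)
d=min(b,key=lambda d:np.hypot(*(d['mid']-[.598,-.079])))
sa=d['sang']; V=np.array([np.cos(sa),np.sin(sa)]); G=d['sc']+V*.018; y=wrap(sa-np.pi/2)
print(G, np.degrees(y))
o=pick(G,y,z=.029,op=.034); print(o)
if o>.012: rejplace(G,d['mid'],y,sa,TY+np.pi,tubp(0,-.026,0),.042)
r.move_to([.40,.20,.28],down(np.radians(60)))
im,b=locate(True)
d=min(b,key=lambda d:np.hypot(*(d['mid']-[.639,.117])))
sa=d['sang']; V=np.array([np.cos(sa),np.sin(sa)]); G=d['mid']-V*.006; y=wrap(sa+np.pi/2)
print(G, np.degrees(y))
o=pick(G,y,z=.029,op=.034); print(o)
if o>.012: rejplace(G,d['mid'],y,sa,TY,tubp(-.01,0,0),.068)
r.move_to([.40,.10,.30],down(np.radians(60)))
save("side5",vision.snapshot("side")); im,b=locate(True); save("top5",im)
E
```

```text
pix [252. 207.] A 319 mid [0.639 0.117] L 0.109 W 0.036 ang -85.1 shaft -84.8 [0.637 0.14 ]
pix [316. 222.] A 359 mid [ 0.598 -0.079] L 0.169 W 0.033 ang 83.7 shaft 86.4 [ 0.595 -0.103]
pix [320. 242.] A 457 mid [ 0.545 -0.103] L 0.171 W 0.036 ang 99.5 shaft 99.5 [ 0.549 -0.126]
pix [243. 281.] A 440 mid [0.429 0.114] L 0.17 W 0.036 ang 81.8 shaft 81.9 [0.426 0.09 ]
pix [331. 281.] A 462 mid [ 0.436 -0.104] L 0.171 W 0.036 ang -99.1 shaft -99.1 [ 0.44 -0.08]
[ 0.5959168  -0.08523274] -3.5683294582792184
t 24.3 p [ 0.597 -0.085  0.03 ] op 0.0339 F [ 1.   0.1 -1. ]
hit False
t 25.8 p [ 0.595 -0.085  0.219] op 0.0154 F [ 0.5 -0.1 -0.6]
0.015407077104847844
place g [0.537 0.335] yaw 98.0
t 29.5 p [0.538 0.335 0.043] op 0.0157 F [ 0.4  0.1 -0.1]
t 31.0 p [0.537 0.334 0.239] op 0.0262 F [-0.3 -0.2 -0.8]
pix [252. 207.] A 319 mid [0.639 0.117] L 0.109 W 0.036 ang -85.1 shaft -84.8 [0.637 0.14 ]
pix [320. 242.] A 461 mid [ 0.545 -0.103] L 0.171 W 0.036 ang 99.5 shaft 99.5 [ 0.549 -0.126]
pix [243. 281.] A 445 mid [0.429 0.114] L 0.17 W 0.036 ang 81.8 shaft 81.8 [0.426 0.09 ]
pix [331. 281.] A 464 mid [ 0.436 -0.104] L 0.171 W 0.036 ang -99.2 shaft -99.1 [ 0.44 -0.08]
[0.63845542 0.12289396] 5.19922904928202
t 34.4 p [0.639 0.123 0.03 ] op 0.0338 F [0. 0. 1.]
hit False
t 35.9 p [0.638 0.123 0.219] op 0.0161 F [1.3 0.1 0.1]
0.01606233736192202
place g [0.511 0.359] yaw 98.0
t 39.4 p [0.512 0.359 0.069] op 0.0157 F [0.5 0.  0. ]
t 40.9 p [0.51  0.358 0.239] op 0.0263 F [-0.1  0.6 -0.1]
pix [320. 242.] A 454 mid [ 0.545 -0.103] L 0.171 W 0.036 ang 99.4 shaft 99.4 [ 0.549 -0.126]
pix [331. 281.] A 458 mid [ 0.436 -0.104] L 0.171 W 0.036 ang -99.1 shaft -99.0 [ 0.439 -0.08 ]
pix [215. 289.] A 398 mid [0.411 0.206] L 0.085 W 0.067 ang 156.3 shaft 71.5 [0.427 0.2  ]
```

View pics/side5.png

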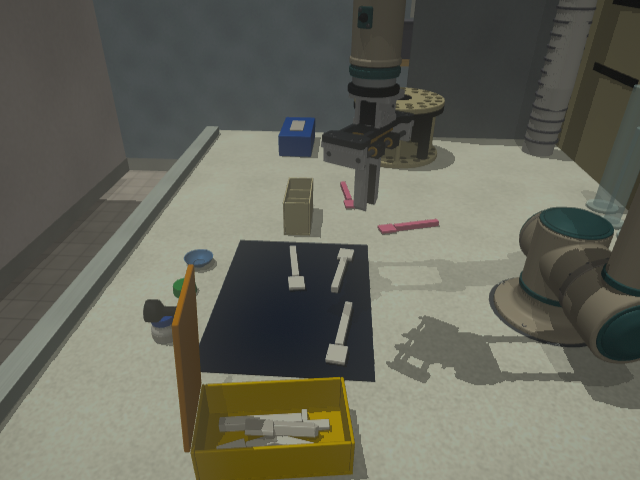

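View pics/top5.png

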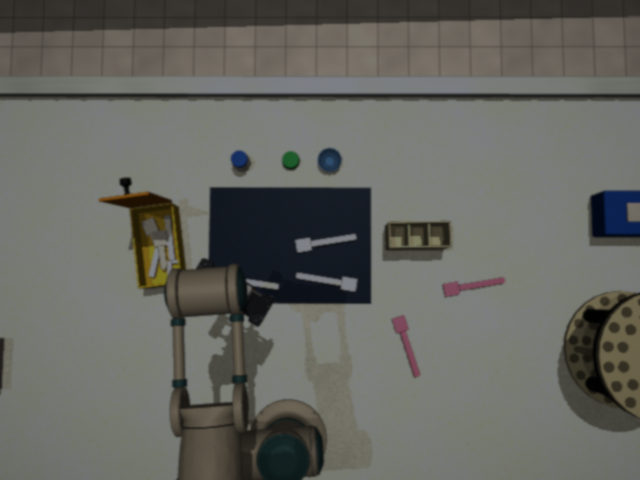

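All three rejects lie in the tub, well below its rim. Closing the lid the same way.

```bash
python3 - <<'E'
from h import *
for c in ("side","top"):
    vision.snapshot(c)
    for d in models.mark_of("tub_lid_handle",c)[:1]: print(c,d['score'],np.round(d['at'],3))
print(knob(1.5))
k=knob(1.5)
gripper_to(.06,15)
r.move_to([.50,.20,.40],QK)
r.move_l(k+[0,0,.12],vel=.25)
print(r.move_l(k+KO,vel=.12,guard=6)); st()
gripper_to(0,15); st()
for th in np.linspace(1.35,0.0,10):
    r.move_l(knob(th)+KO,vel=.12); st()
print(r.move_l(knob(0)+KO-[0,0,.008],vel=.05,guard=15)); st()
gripper_to(.05); r.move_l(knob(0)+[0,0,.09],vel=.2)
gripper_to(0)
# press on knob top with closed fingertips: head top at z=.121
print(r.move_l(knob(0)+[0,0,.008+.025-.008],vel=.06,guard=15)); st()
r.move_l(knob(0)+[0,0,.15],vel=.2); gripper_to(.042)
r.move_to([.30,.0,.30],down(0))
for c in ("side","top"):
    im=vision.snapshot(c); save(c+"6",im)
    for d in models.mark_of("tub_lid_handle",c)[:1]: print(c,d['score'],np.round(d['at'],3))
print(knob(0))
E
```

```text
side 0.8 [0.665 0.382 0.262]
top 0.65 [0.664 0.38  0.26 ]
[0.66516559 0.38109896 0.26256575]
False
t 45.9 p [0.666 0.381 0.272] op 0.0597 F [-0.3 -0.8  0.8]
t 46.5 p [0.665 0.382 0.271] op 0.0273 F [-0.1  1.7  0.6]
t 46.9 p [0.636 0.377 0.273] op 0.0269 F [-0.7  1.8  0.6]
t 47.3 p [0.608 0.373 0.271] op 0.0272 F [-1.4  3.2 -0.8]
t 47.7 p [0.579 0.369 0.264] op 0.0272 F [-1.2  1.9 -0.3]
t 48.1 p [0.553 0.365 0.253] op 0.0272 F [-2.6  3.9 -0.6]
t 48.5 p [0.528 0.362 0.239] op 0.0268 F [-0.3  4.  -1.1]
t 48.9 p [0.505 0.359 0.221] op 0.0269 F [ 0.1  3.2 -2.1]
t 49.3 p [0.486 0.356 0.199] op 0.0273 F [ 0.7  3.8 -2.1]
t 49.6 p [0.469 0.354 0.175] op 0.0268 F [ 0.9  3.4 -1.9]
t 50.0 p [0.457 0.352 0.149] op 0.027 F [ 2.   3.1 -2.9]
t 50.4 p [0.448 0.351 0.121] op 0.0273 F [ 1.4  3.7 -2.1]
True
t 50.6 p [0.449 0.351 0.117] op 0.0277 F [1.  0.3 0.6]
True
t 53.5 p [0.447 0.35  0.147] op 0.0006 F [-0.5 -0.8  7.7]
side 0.7 [0.446 0.35  0.106]
top 0.63 [0.449 0.349 0.109]
[0.44784907 0.35055711 0.113     ]
```

View pics/side6.png

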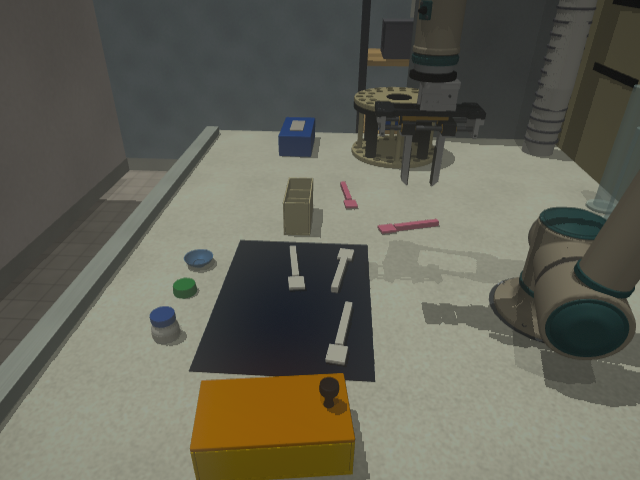

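Lid is flat on the tub (knob at z ≈ 0.108 by the networks, 0.113 expected when shut). Now the first sound paddle, the one at (320,242).

```bash
cat >> h.py <<'E'
HC=np.array([.557,-.353,0]); A=.35
def hold_tcp(yc,footx=-.012,footz=.022,grip=.110,off=.021,a=A):
    f=HC+np.array([footx,yc,footz]); ax=np.array([np.sin(a),0,np.cos(a)]); tz=np.array([np.cos(a),0,-np.sin(a)])
    return f+ax*grip-tz*off
def sound_pick(d,flip):
    sa=d['ang']; V=np.array([np.cos(sa),np.sin(sa)]); G=d['mid']+V*.025
    y=wrap(sa-np.pi/2) if not flip else wrap(sa+np.pi/2)
    print(G.round(3),np.degrees(y))
    o=pick(G,y,z=.029,op=.034,force=35)
    return o
def sound_pre(yc,flip):
    t=hold_tcp(yc); q=tq(0,A,flip)
    r.move_to(np.array([t[0]-.06,t[1],.36]),q)
    r.move_l(np.array([t[0],t[1],.27]),vel=.2); st()
E
python3 - <<'E'
from h import *
im,b=locate(True)
t=hold_tcp(-.054); print(t,inverse_kinematics(t,tq(0,A,0)),inverse_kinematics([t[0]-.06,t[1],.36],tq(0,A,0)))
d=min(b,key=lambda d:np.hypot(*(d['mid']-[.545,-.103])))
o=sound_pick(d,0)
r.move_l([.45,-.12,.34],vel=.25)
print(telemetry.current_opening())
sound_pre(-.054,0)
save("side7",vision.snapshot("side")); save("top7",vision.snapshot("top"))
E
```

```text
pix [320. 242.] A 450 mid [ 0.545 -0.103] L 0.171 W 0.035 ang 99.5 shaft 99.4 [ 0.549 -0.126]
pix [243. 281.] A 446 mid [0.429 0.114] L 0.17 W 0.036 ang 81.9 shaft 81.9 [0.426 0.09 ]
pix [331. 281.] A 453 mid [ 0.436 -0.104] L 0.171 W 0.036 ang -99.1 shaft -99.1 [ 0.439 -0.081]
[ 0.56299193 -0.407       0.13253185] [-1.22621577  0.57058043  2.14941076  1.73798585  1.11215858 -1.12679178] [-1.35604074  0.16746799  1.95584094  1.36999367  1.21283624 -0.47795303]
[ 0.541 -0.078] 9.471750228387712
t 59.3 p [ 0.541 -0.078  0.03 ] op 0.034 F [0.5 0.2 0.7]
hit False
t 60.8 p [ 0.54  -0.078  0.219] op 0.0157 F [ 0.   0.3 -1. ]
0.015618476874715395
t 63.5 p [ 0.564 -0.406  0.271] op 0.0155 F [-0.  -0.2 -0.7]
```

View pics/side7.png

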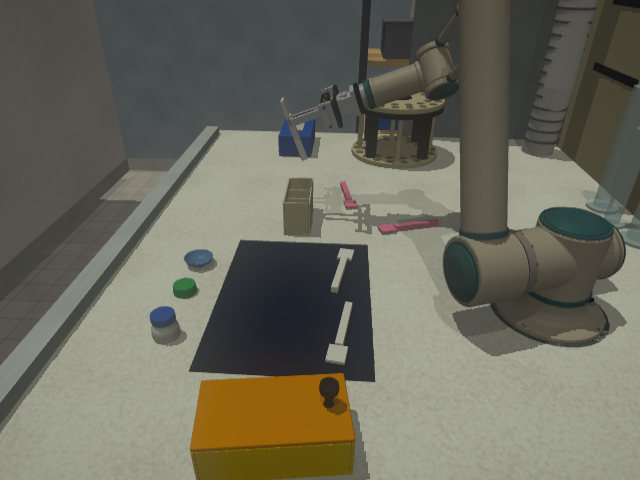

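View pics/top7.png

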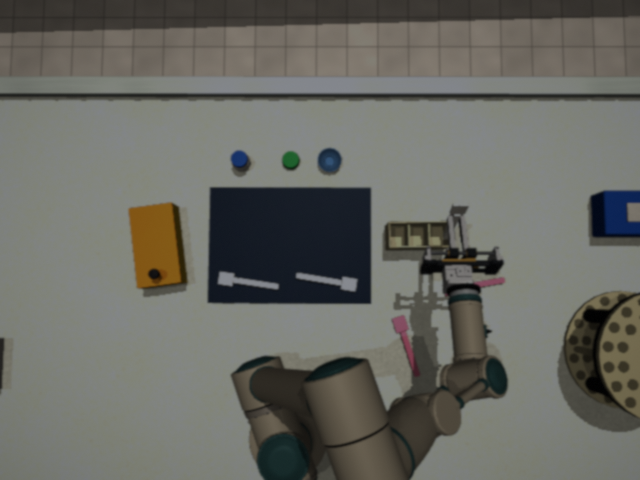

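The held paddle is blade up in the side view: blade at (287,103), foot near (305,158), leaning away as planned. I'll compare that foot pixel with the predicted one, lower it and release.

```bash
cat >> h.py <<'E'
def footnow(flip,grip=.110,off=.021):
    p=np.array(telemetry.current_ee_pos()); M=rot(telemetry.current_tool_rot()).as_matrix()
    up=M[:,1] if flip else -M[:,1]
    return p+M[:,2]*off-up*grip
def insert(yc):
    t=hold_tcp(yc); hit=r.move_l(t,vel=.12,guard=8); st(); print("hit",hit); return hit
def leave(yc):
    gripper_to(.03); r.hold(.3)
    p=np.array(telemetry.current_ee_pos()); z=rot(telemetry.current_tool_rot()).apply([0,0,1])
    r.move_l(p-.09*z,vel=.15); p=np.array(telemetry.current_ee_pos()); r.move_l([p[0]-.02,p[1],.36],vel=.25); st()
E
python3 - <<'E'
from h import *
f=footnow(0); print(f.round(3), w2pix(vision.get_calibration("side"),f).round())
hit=insert(-.054)
save("side8",vision.snapshot("side")[60:260,200:460],3)
if not hit:
    leave(-.054); save("side9",vision.snapshot("side")[60:260,200:460],3)
E
```

```text
[ 0.545 -0.407  0.161] [305. 159.]
t 64.9 p [ 0.563 -0.407  0.133] op 0.016 F [-0.   0.4 -0.8]
hit False
t 67.4 p [ 0.459 -0.406  0.359] op 0.03 F [ 0.6 -0.2 -0.7]
```

View pics/side8.png

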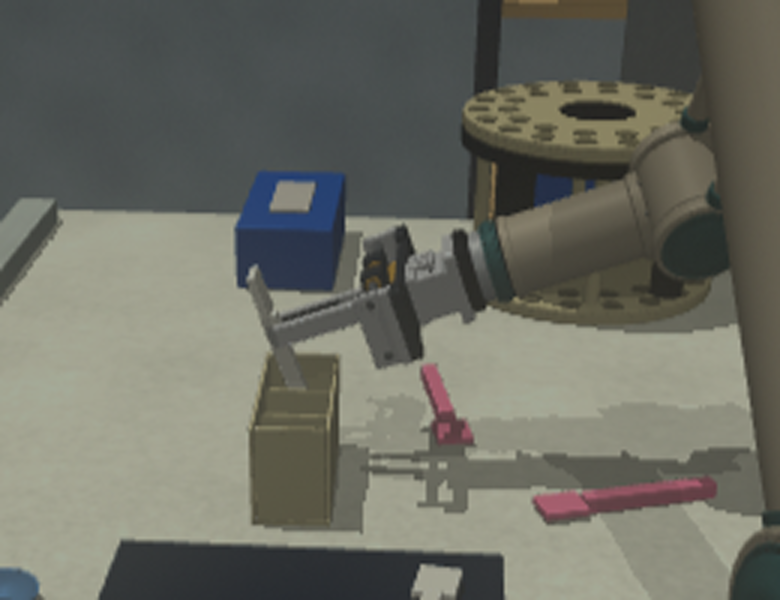

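```bash
ls pics
```

```text
holdcrop.png
side0.png
side1.png
side3.png
side5.png
side6.png
side7.png
side8.png
side9.png
top0.png
top2.png
top4.png
top5.png
top6.png
top7.png
topcrop.png
tubcrop.png
w3.png
wrist0.png
```

The prediction matched the image, and the paddle went into the far compartment. Checking the released state, then the paddle at (243,281) goes to the middle compartment.

```bash
python3 - <<'E'
from h import *
r.move_to([.35,-.1,.36],down(0))
im,b=locate(True); 
save("side10",vision.snapshot("side")[60:260,200:460],3)
d=[d for d in b if d['L']>.16 and np.hypot(*(d['mid']-[.429,.114]))<.06][0]
o=sound_pick(d,0)
r.move_l([.42,.0,.34],vel=.25)
print(telemetry.current_opening())
sound_pre(0,0)
f=footnow(0); print(f.round(3), w2pix(vision.get_calibration("side"),f).round())
save("side11",vision.snapshot("side")[60:260,200:460],3)
E
```

```text
pix [243. 281.] A 453 mid [0.429 0.114] L 0.17 W 0.036 ang 81.8 shaft 81.8 [0.426 0.09 ]
[0.433 0.139] -8.172364992749113
t 71.4 p [0.433 0.138 0.03 ] op 0.034 F [-0.5  0.1 -0.5]
hit False
t 72.9 p [0.432 0.138 0.219] op 0.0158 F [ 0.2  0.1 -0.4]
0.0157637551672364
t 75.9 p [ 0.564 -0.352  0.271] op 0.0157 F [0.1 1.1 0.1]
[ 0.546 -0.352  0.16 ] [303. 166.]
```

View pics/side10.png

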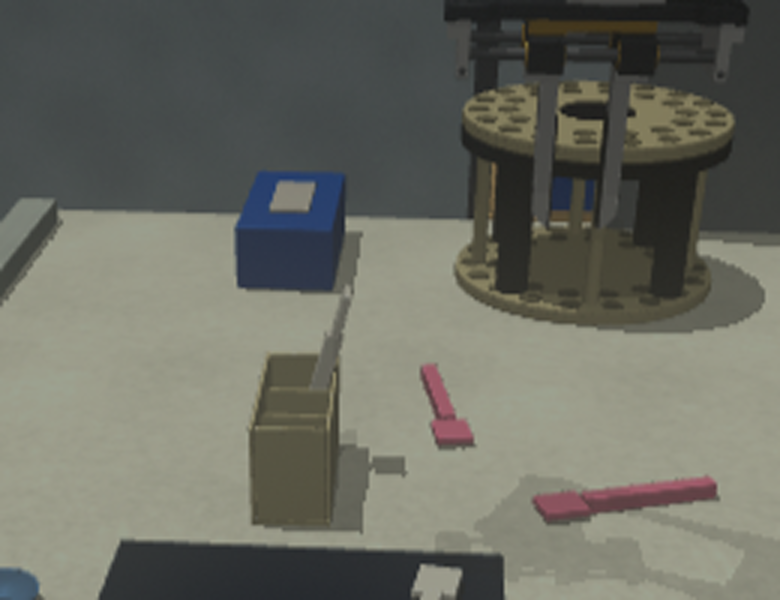

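View pics/side11.png

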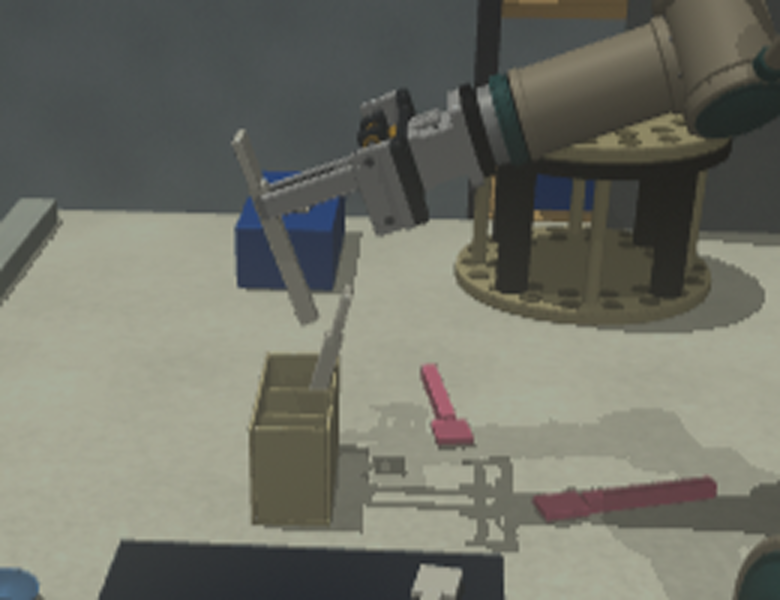

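The first paddle stands in the far compartment but leans toward the robot: its top is at crop (347,290), about pixel (316,157). Checking clearance against the gripper body before lowering.

```bash
python3 - <<'E'
from h import *
cal=vision.get_calibration("side")
# intersect pixel rays with plane y=-.407
for u,v in [(200+347/3,60+290/3),(200+320/3,60+380/3)]:
    d=rot(cal['orientation']).apply([(u-cal['cx'])/cal['fx'],(v-cal['cy'])/cal['fy'],1]); p=cal['position']
    for y in (-.39,-.407,-.425): print(y,(p+d*(y-p[1])/d[1]).round(3))
E
```

```text
-0.39 [ 0.514 -0.39   0.174]
-0.407 [ 0.515 -0.407  0.167]
-0.425 [ 0.516 -0.425  0.161]
-0.39 [ 0.539 -0.39   0.085]
-0.407 [ 0.54  -0.407  0.078]
-0.425 [ 0.542 -0.425  0.07 ]
```

There's about 13 mm of clearance, so that works. The backward lean came from the blade dropping onto the open fingers, which dragged it back as they retreated. For the rest I'll release lower (foot 12 mm above the underside).

```bash
sed -i 's/footz=.022/footz=.012/; s/gripper_to(.03); r.hold(.3)/gripper_to(.027); r.hold(.4)/' h.py; python3 - <<'E'
from h import *
hit=insert(0)
print(telemetry.current_opening())
if not hit or telemetry.current_ee_pos()[2]<.14:
    leave(0)
r.move_to([.35,-.1,.36],down(0))
save("side12",vision.snapshot("side")[60:260,200:460],3)
im,b=locate(True); save("top12",im[180:310,200:480],2.8)
E
```

```text
t 77.3 p [ 0.563 -0.353  0.123] op 0.0154 F [-0.2  0.3 -0.9]
hit False
0.015359736716693826
t 79.8 p [ 0.459 -0.352  0.359] op 0.0271 F [ 0.8 -0.4 -0.5]
```

View pics/side12.png

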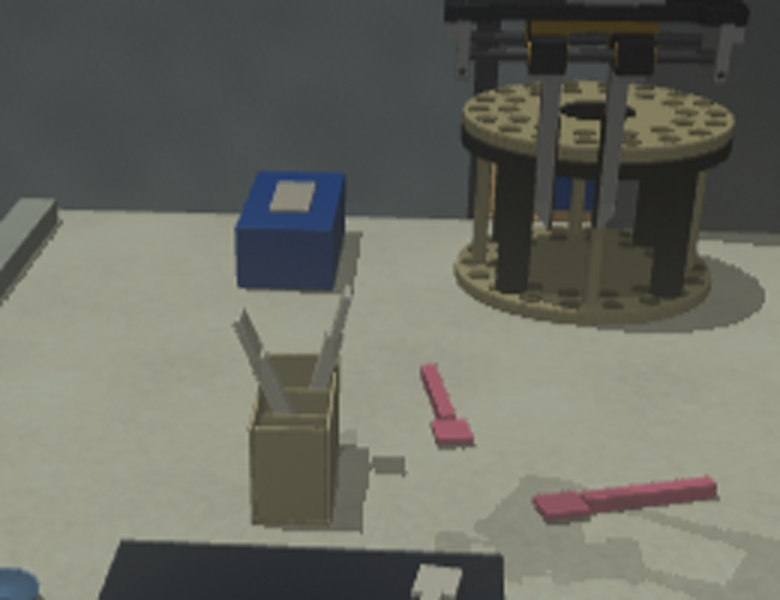

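View pics/top12.png

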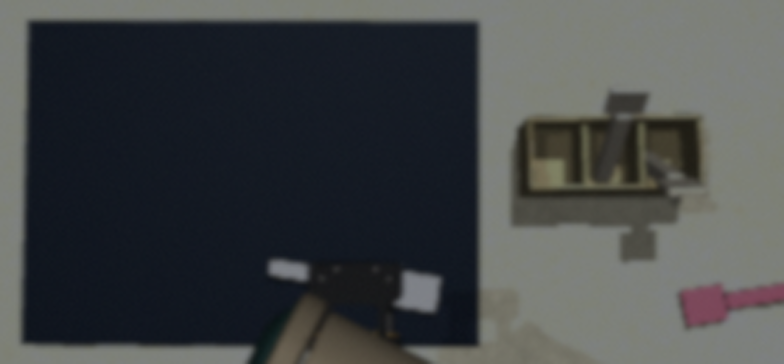

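The middle paddle leans away as intended. Last one: the paddle at (331,281) into the near compartment, using the mirrored tool orientation.

```bash
python3 - <<'E'
from h import *
r.move_to([.35,.15,.34],down(0))
im,b=locate(True)
d=[d for d in b if d['L']>.16 and np.hypot(*(d['mid']-[.436,-.104]))<.08][0]
o=sound_pick(d,1)
r.move_l([.42,-.08,.34],vel=.25)
print(telemetry.current_opening())
sound_pre(.054,1)
f=footnow(1); print(f.round(3), w2pix(vision.get_calibration("side"),f).round(),telemetry.current_opening())
save("side13",vision.snapshot("side")[60:260,200:460],3)
E
```

```text
pix [331. 281.] A 464 mid [ 0.436 -0.104] L 0.171 W 0.036 ang -99.2 shaft -99.1 [ 0.44 -0.08]
[ 0.432 -0.129] -9.15871804599302
t 84.9 p [ 0.432 -0.129  0.03 ] op 0.0341 F [-0.1 -0.4  0.3]
hit False
t 86.4 p [ 0.431 -0.128  0.219] op 0.0156 F [ 0.   0.5 -1.2]
0.015410602974935064
t 90.2 p [ 0.563 -0.299  0.27 ] op 0.0155 F [ 0.2 -0.1  0.2]
[ 0.545 -0.299  0.16 ] [301. 174.] 0.01547144884412451
```

View pics/side13.png

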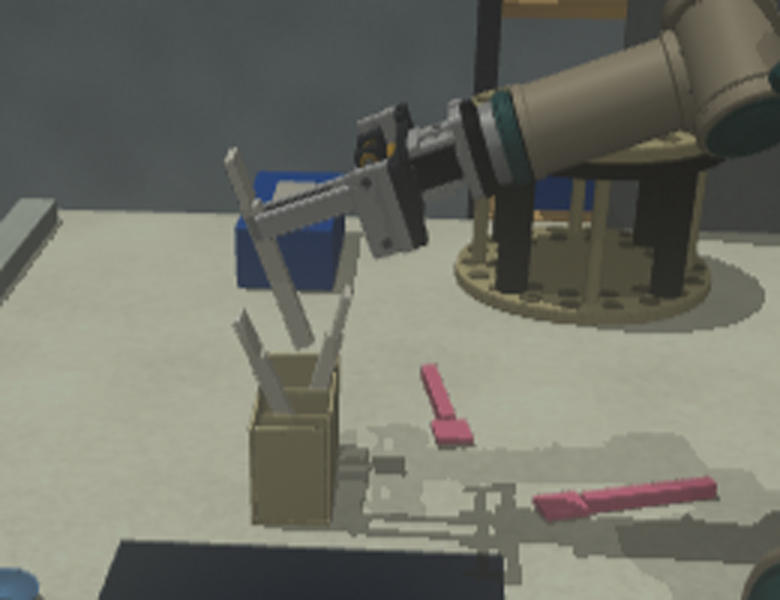

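```bash
python3 - <<'E'
from h import *
hit=insert(.054)
print(telemetry.current_opening())
leave(.054)
r.move_to([.30,.15,.36],down(0)); r.hold(.3)
im=vision.snapshot("side"); save("side14",im); save("side14c",im[100:260,240:400],4)
im,b=locate(True); save("top14",im[190:310,110:480],2.1)
for t in ("paddle_a_foot","tub_lid_handle","jar","dish","green_cap"):
    for d in models.mark_of(t,"top")[:3]: print(t,round(d['score'],2),np.round(d['at'],3))
E
```

```text
t 91.6 p [ 0.563 -0.299  0.123] op 0.0153 F [-0.4  0.5 -0.2]
hit False
0.015289428737738591
t 94.2 p [ 0.459 -0.298  0.359] op 0.027 F [-0.1 -0.1 -0.9]
paddle_a_foot 0.55 [ 0.539 -0.356  0.005]
paddle_a_foot 0.55 [ 0.772  0.139 -0.001]
tub_lid_handle 0.83 [0.449 0.351 0.112]
jar 0.81 [0.772 0.14  0.001]
jar 0.21 [ 0.777 -0.001 -0.002]
dish 0.73 [ 0.775 -0.109 -0.003]
green_cap 0.52 [ 0.774 -0.002 -0.003]
green_cap 0.44 [ 0.546 -0.3    0.002]
```

View pics/side14.png

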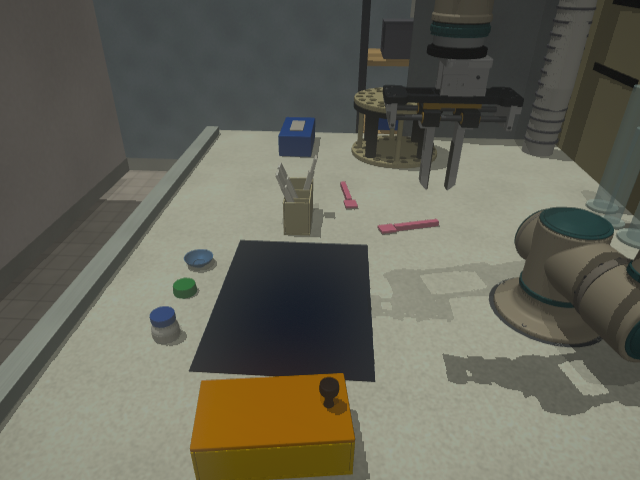

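View pics/side14c.png

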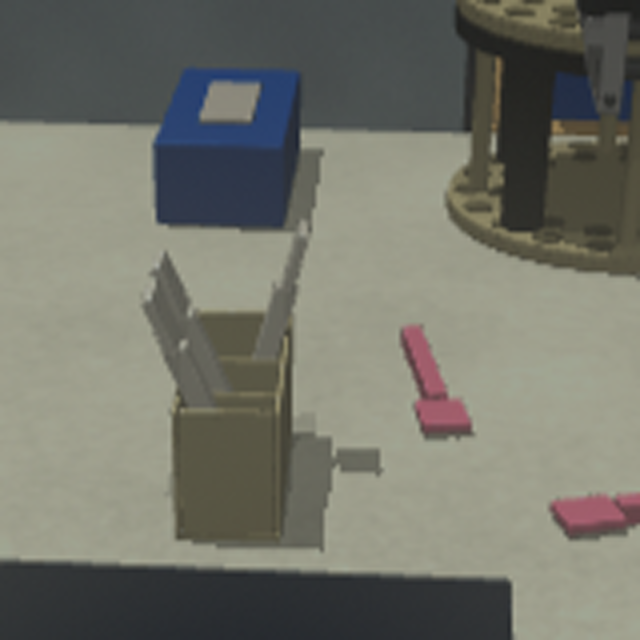

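View pics/top14.png

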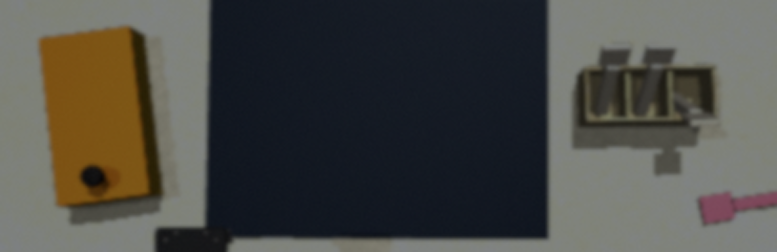

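All three sound paddles stand blade up, one per compartment. The mat is empty, the lid is flat, and the bystanders haven't moved. The first paddle's top at z 0.167 fits its foot being on the floor of the holder. Handing in.

```bash
python3 - <<'E'
from h import *
r.sign_off(); st()
E
```

```text
the job is handed in; nothing more can be done
the job is handed in; nothing more can be done
```

I finished the job and handed it in at about 97 s, well inside the 210 s limit.

**Rejects:** I opened the lid to about 1.5 rad by its knob and laid the bent, chipped and short paddles in the tub. Then I closed the lid, pressing until the force guard stopped the move. The chipped paddle had been knocked aside early on, so I located it again before picking it.

**Sound paddles:** the three sound paddles stand blade up, one in each compartment of the holder.

**Last checks:**
- **Mat:** empty in both the top and side pictures.
- **Lid:** flat, with the knob at z 0.112 m where 0.113 m is expected when shut.
- **Bystanders:** the jar, dish and green cap were within about 4 mm of their first readings.
- **Robot:** arm clear of everything.

**Disagreements:**
- **First paddle's lean:** it leans about 0.3 rad toward the robot instead of away, because its blade caught on the opening fingers. That is inside the limit, and its measured top height fits the foot resting on the holder floor. I released the other two lower, and they lean away as planned.
- **Weak readings:** the network's low-score reports (0.55 and below) of a paddle foot at the jar and a green cap in the holder did not match the pictures, so I ignored them.

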